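# Lift a specimen pot to viewing height on a sprung stage

### The job

Set the steel specimen pot with the bail handle upright in the round stage of the lifting stand and let go of it. Then press the stand's sprung paddle down with the gripper until the stage's rim is level with the flat top of the fixed gauge post beside it, and finish while still holding the paddle there with the pot riding on the stage. Keep the pot upright and leave the forceps, the nippers and the jar where they are.

Things in the scene. Friction and masses are not known exactly. Their poses are not given: they have to be found in the camera images.
- pot: Open round stainless pot, outer diameter 76, height 48, 150 to 310 g, with a fixed bail handle across its top: wire feet at +-40 on the pot's own x axis, rising to a straight black grip bar (diameter 11, length 44, along the pot's x axis) whose centre is 98 above the underside. Origin: centre of the underside; z up. Starts standing on the bench.
- pot_grip (a point): Centre of the pot's grip bar, 98 mm above the pot's underside; x along the bar. Pinch it across y from above.
- stand: Lifting stand fixed to the bench: white base plate 110 (x) by 290 (y) by 10 mm, carrying a round stage near its +y end and a sprung rocker paddle near its -y end, on a pivot 62 mm above the bench. Origin: on the bench, 85 mm from the stage's axis (stage at local x 0, y +85) and about 90 mm from the press pad's centre (local x 0, y -90). z up.
- stage_rim (a point): Centre of the stage's mouth, level with its rim; z up. Aluminium dish, outer diameter 108, inner 98, flat floor 6 mm below the rim: the pot stands in it with its underside 6 mm below this point. Rim 72 mm above the bench at rest; it stays level and rises straight up, at most 35 mm, as the paddle is pressed, and sinks back when it is let go.
- paddle: Rocker lever: steel bar with a black rubber press pad (44 by 42 mm) on its -y end. Origin on the pivot, 62 mm above the bench, axis along the stand's x. Spring-returned: pad end tilted up 0.25 rad at rest, down 0.25 rad at the lower stop. The stage rises about 0.7 mm for each mm the pad goes down. Push at the pad: about 5 N at first (7 N with the pot on the stage), up to 12 N at the lower stop.
- paddle_pad (a point): Centre of the top face of the press pad, 100 mm along the lever from the pivot, about 99 mm above the bench at rest; moves with the paddle. Press straight down here with closed fingers.
- gauge: Fixed square steel post with a flat top plate 24 by 20 mm, standing 78 mm from the stage's axis on the stand's +x side. Origin: centre of the flat top; z up. Its top is 8 to 24 mm above the resting stage rim, a different height each time.
- forceps: Bystander: steel forceps with an orange end, 130 long, 7 high, lying on the bench. Origin under its centre.
- nippers: Bystander: steel nippers, about 105 long, 12 high, lying on the bench. Origin near its centre, on the bench.
- jar: Bystander: amber capped jar, diameter 60, height 75, standing beyond the work. Origin: centre of the underside.

How it is judged:
By the outcome, as a careful person would: the job done as asked, in the order asked, and still so for the second after the job is handed in, while the arm keeps its last pose, push and grip.
It also fails if it takes over 53 s, if anything falls off the work surface, if the arm or the gripper's body presses on something with over 40 N, if the wrist force passes 120 N, or if a joint passes its speed limit or range.

### The arm

A 6-joint arm with a two-finger parallel gripper is mounted at the origin on the work surface. World frame = base frame: x ahead of the robot, y to its left, z up, the work surface at z = 0. Lengths are in m, angles in rad, forces in N, time in s.
With the tool pointing down it reaches from about 0.35 to 0.975 m from the base axis. Payload 4.9 kg.
Tool frame: the origin (TCP) lies at the very end of the fingers, on their centre line; the grasp point (between the pads) lies 19 mm behind it (ctrl.grip_point_offset is the distance from the TCP to the grasp point, in m); z points along the fingers, y is the line along which they close (so a half turn about z gives the same grasp; the last joint's range is limited). The gripper opens to 85 mm and grips with 20 to 120 N. Pads are 22 mm wide; open, the fingers measure 114 mm over their backs; the gripper's body (76 mm by 85 mm) begins 54 mm behind the grasp point. The pads swing forward as they close: fully open they stand 13 mm farther back than shut.
Start: joints at [-1.34, 0.053, 1.613, -0, 1.476, -0.119], TCP at [0.214, -0.587, 0.231] pointing down, gripper open.
Joint ranges: [-3.01, 3.01], [-1.01, 2.22], [0.06, 2.58], [-1.02, 4.17], [0.09, 2.62], [-3.14, 3.14]. Speed limits (rad/s): [2.57, 2.57, 3.14, 3.14, 3.14, 3.14].

### API

Orientations are given as a rotation vector (axis times angle).
In Python, from station import ctrl gives the robot as it stands.
- The arm moves only by the tool send_rows, never from a script. Its argument "rows" is a list of rows, each a list of 3 entries, a list of its own where there are three numbers: the finger opening in cm, from 0 to 8.54, then the shift along the tool's x, y, z in cm, then the turn about the tool's z in degrees. A call has 1 to 10 rows; each row shifts and turns the commanded pose from where the row before left it, along the tool's axes as they then stand; what a row does not reach is not made up. A row lasts 1/8 s, in which the tool goes at most 62.5 mm and 10.7 degrees, less where a joint would pass 70% of its speed; a pose out of reach is approached as far as the arm can. A call with a gripper value outside its range is refused whole. The fingers move at their own pace and stop on an object; "newtons" is the grip in N (left out, the last holds). Time passes only in rows, so rows that do not move let the fingers close. It gives the time, the measured TCP pose, the force, the opening and the grip force at its end, in the units of the state.
- ctrl.get_obs(): the state, without advancing time (a new reading comes with each control period).
- ctrl.get_image(name): name is "scene" or "top" or "wrist"; returns a dict with "frame" (384x512x3 uint8, red, green, blue), "range_z" (384x512 float32, m along the optical axis (not along the pixel's ray), 0 where there is no reading), "fx", "fy", "cx", "cy" (pixels), "cam_to_world" (4x4, takes a point from camera to world coordinates). Camera axes: x right, y down, z forward; pixel columns grow to the right and rows downward; lengths in m; the calibration is good to about 2 mm. A picture is of the moment at which its call begins.
- ctrl.finish_job(): hands the job in; it is judged then, once.
The state is a dict: "t": time; "q": joint angles; "dq": joint speeds; "effort": joint torques, N m; "tool_pos": TCP position; "tool_rot": TCP orientation; "contact_force": force on the tool from outside, world axes, zero at the start; "wrist_torque": the same for the moment, N m; "opening": finger opening in m; "grip_force": force on a finger pad.
Only numpy, scipy, OpenCV 4.12 (cv2) and the standard library are available. Lean on these libraries where they do the work, as an engineer would, in place of code of your own. Each camera call takes 0.05 s, during which the arm holds its last target. There are 200 camera calls.

## Working session

There is one attempt and no reset: what is moved stays moved. The work goes in short steps, Python scripts to look and compute and a tool call to move; the robot and the scene stay as the last step left them, time stands still between calls to the robot, and variables do not carry over. Pictures are saved under pics/ and viewed, at most 10 in all, crops included, and the job is handed in when it is done.

Besides the shell and the picture viewer there is one more tool, called after "Request:" as name(argument=value, ...) on one line, values as JSON. send_rows: Moves the arm, as the interface text tells. Its arguments: {"type":"object","properties":{"rows":{"type":"array","items":{"type":"array"}},"newtons":{"type":"number"}},"required":["rows"]}

```bash
mkdir -p pics; cat > h.py <<'E'
import numpy as np, cv2
from station import ctrl
def shot(n):
    d=ctrl.get_image(n); 
    return d
def pts(d):
    z=d["range_z"]; v,u=np.indices(z.shape)
    p=np.stack([(u-d["cx"])/d["fx"]*z,(v-d["cy"])/d["fy"]*z,z],-1)
    T=np.array(d["cam_to_world"]); w=p@T[:3,:3].T+T[:3,3]; w[z==0]=np.nan
    return w
def save(d,f): cv2.imwrite(f,cv2.cvtColor(d["frame"],cv2.COLOR_RGB2BGR))
E
python3 - <<'E'
from h import *
o=ctrl.get_obs(); print(o["t"],o["tool_pos"],o["tool_rot"],o["contact_force"])
a=shot("top");b=shot("scene")
np.savez("a.npz",w=pts(a),f=a["frame"]);np.savez("b.npz",w=pts(b),f=b["frame"])
im=np.vstack([a["frame"],b["frame"]])
save(a,"pics/top.png");save(b,"pics/scene.png")
for d in(a,b): print(d["fx"],d["cx"],d["cy"],np.round(d["cam_to_world"],3).tolist())
E
```

```text
0.0 [ 0.21404038 -0.5865328   0.23007694] [-3.09165360e+00 -5.46302981e-01  1.98070780e-04] [ 0.2136305   0.62135168 -0.50947239]
420.9648598842557 253.6814778246491 195.4542747878814 [[-0.026, -0.994, 0.102, 0.53], [-1.0, 0.025, -0.01, -0.015], [0.007, -0.102, -0.995, 0.812], [0.0, 0.0, 0.0, 1.0]]
359.5978614096787 251.51895856232466 190.42036720939328 [[0.769, 0.424, -0.478, 0.918], [0.639, -0.496, 0.588, -0.402], [0.012, -0.758, -0.652, 0.514], [0.0, 0.0, 0.0, 1.0]]
```

View pics/top.png

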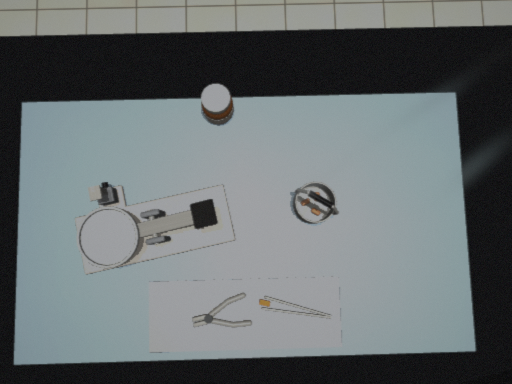

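View pics/scene.png

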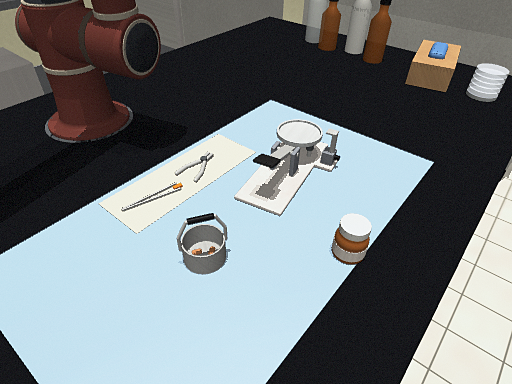

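The top view shows the stage at (109,237), the pad at (204,213), the gauge plate at (97,193), the pot at (314,203) with its bar near (321,199), and the jar at (217,98). The scene view agrees: all are upright, and the pot's bar is at (202,219).

```bash
python3 - <<'E'
from h import *
A=np.load("a.npz");B=np.load("b.npz")
def stat(n,p): print(n,len(p),np.round(np.nanmedian(p,0),4),np.round(np.nanmin(p,0),4),np.round(np.nanmax(p,0),4)) if len(p) else print(n,0)
def ax(p):
    q=p[:,:2]-p[:,:2].mean(0);u,s,v=np.linalg.svd(q,full_matrices=False);t=q@v[0];print("  mid",p[:,:2].mean(0)+v[0]*(t.max()+t.min())/2,"len",np.ptp(t),"ang",np.degrees(np.arctan2(v[0,1],v[0,0])))
for nm,D in(("top",A),("scene",B)):
    w=D["w"];f=D["f"].astype(int);g=f.max(-1);z=w[...,2]
    x,y=w[...,0],w[...,1]
    dark=g<60
    # pot bar
    m=dark&(z>.085)&(z<.12)&(y<-.05)&(x>.35); m&=(y>-.4)
    p=w[m];stat(nm+" bar",p)
    if len(p)>3: ax(p)
    m=(z>.035)&(z<.055)&(y<-.05)&(y>-.25)&(x>.4)&(x<.65)
    p=w[m];stat(nm+" potwall",p)
    if len(p)>5:
        c,r=cv2.minEnclosingCircle(p[:,:2].astype(np.float32));print("  circ",c,r)
    # stage rim
    m=(z>.064)&(z<.078)&(y>.18)&(y<.40)&(x>.3)&(x<.56)&(g>110)
    p=w[m];stat(nm+" rim",p)
    if len(p)>5:
        c,r=cv2.minEnclosingCircle(p[:,:2].astype(np.float32));print("  circ",c,r)
    m=dark&(z>.075)&(z<.12)&(y>0)&(y<.18)&(x>.3)&(x<.6);p=w[m];stat(nm+" pad",p)
    if len(p)>5: print("  ",cv2.minAreaRect(p[:,:2].astype(np.float32)))
    m=(z>.077)&(z<.105)&(y>.2)&(y<.42)&(x>.44)&(x<.62);p=w[m];stat(nm+" gauge",p)
    if len(p)>5: print("  ",cv2.minAreaRect(p[:,:2].astype(np.float32)),np.round(np.percentile(p[:,2],[10,30,50,70,90]),4))
    m=(z>.005)&(z<.016)&(y>0)&(y<.42)&(x>.3)&(x<.62)&(g>120);p=w[m]
    stat(nm+" bench",w[(abs(z)<.01)])
E
```

```text
top bar 129 [ 0.5935 -0.1358  0.1032] [ 0.5798 -0.1548  0.0995] [ 0.6063 -0.1161  0.1062]
  mid [ 0.59324717 -0.13539358] len 0.04122701605344049 ang -120.5603217518583
top potwall 279 [ 0.5955 -0.1381  0.0475] [ 0.5569 -0.1724  0.0352] [ 0.6306 -0.0971  0.055 ]
  circ (0.592984676361084, -0.13310928642749786) 0.04203823208808899
top rim 2066 [0.5283 0.2362 0.0666] [0.4873 0.1823 0.064 ] [0.56   0.2894 0.0753]
  circ (0.5401027798652649, 0.2357155680656433) 0.053885314613580704
top pad 549 [0.5743 0.064  0.1   ] [0.552  0.0421 0.0912] [0.5969 0.0852 0.1066]
   ((0.5743520259857178, 0.06388358771800995), (0.042156148701906204, 0.03885933384299278), 11.174043655395508)
top gauge 116 [0.6115 0.2502 0.092 ] [0.6029 0.2387 0.0879] [0.6199 0.2618 0.096 ]
   ((0.6122375726699829, 0.2504138648509979), (0.017336523160338402, 0.020509015768766403), 11.43368911743164) [0.0902 0.0912 0.092  0.0928 0.0936]
top bench 170343 [ 0.5995 -0.0525  0.0008] [ 0.2504 -0.5557 -0.0064] [0.9509 0.4787 0.01  ]
scene bar 142 [ 0.5967 -0.1374  0.101 ] [ 0.5834 -0.1555  0.0952] [ 0.6099 -0.1174  0.1043]
  mid [ 0
[... 216 characters left out ...]
 0.042352184653282166
scene rim 639 [0.5282 0.2386 0.0662] [0.4874 0.1813 0.064 ] [0.56   0.2879 0.0745]
  circ (0.5383933186531067, 0.23435382544994354) 0.05362239107489586
scene pad 226 [0.5797 0.0585 0.1003] [0.5543 0.0401 0.0786] [0.5998 0.1048 0.1051]
   ((0.5744089484214783, 0.0724811926484108), (0.042302388697862625, 0.06059492006897926), 12.781936645507812)
scene gauge 42 [0.6126 0.2483 0.0913] [0.6037 0.2386 0.0875] [0.6191 0.2605 0.0933]
   ((0.611513614654541, 0.24968567490577698), (0.01518504973500967, 0.02190486155450344), 2.372739791870117) [0.0897 0.0909 0.0913 0.0918 0.0925]
scene bench 142205 [ 5.799e-01 -3.300e-02  2.000e-04] [-1.0137 -0.4623 -0.01  ] [0.9506 1.7151 0.01  ]
```

```bash
cat >> h.py <<'E'
from scipy.spatial.transform import Rotation as R
def go(p,yaw=None):
    o=ctrl.get_obs();M=R.from_rotvec(o["tool_rot"]);x=M.as_matrix()[:,0];y0=np.degrees(np.arctan2(x[1],x[0]))
    turn=0 if yaw is None else (y0-yaw+90)%180-90
    M2=M*R.from_euler("z",turn,degrees=True)
    print("t",o["t"],"pos",np.round(o["tool_pos"],4),"yaw",round(y0,2),"turn",round(turn,1),"then shift cm",np.round(100*M2.inv().apply(np.array(p)-o["tool_pos"]),2),"F",np.round(o["contact_force"],1))
E
python3 - <<'E'
from h import *
from scipy.optimize import least_squares
for n in "ab":
    D=np.load(n+".npz");w=D["w"];x,y,z=w[...,0],w[...,1],w[...,2]
    m=(z>.069)&(z<.077)&(np.hypot(x-.537,y-.237)<.062)&(np.hypot(x-.537,y-.237)>.04)
    p=w[m]
    r=least_squares(lambda c:np.hypot(p[:,0]-c[0],p[:,1]-c[1])-.0515,[.537,.237],loss="soft_l1",f_scale=.002)
    print(n,len(p),r.x,np.median(p[:,2]),np.std(r.fun))
go([.5945,-.1355,.15],59)
E
```

```text
a 566 [0.5402857 0.2351328] 0.07187838988467338 0.0017541150837070963
b 229 [0.54141164 0.23409379] 0.07138775295078315 0.0017564564979844993
t 0.1 pos [ 0.2141 -0.5866  0.2302] yaw 20.04 turn -39.0 then shift cm [58.25  9.39  8.08] F [-0.7  0.6  0.2]
```

Request:
send_rows(rows=[[8.5, [0, 0, 0], -9.8], [8.5, [0, 0, 0], -9.8], [8.5, [0, 0, 0], -9.8], [8.5, [0, 0, 0], -9.8]], newtons=40)

```text
t: 0.6
tool_pos: [0.2141, -0.5868, 0.2306]
tool_rot: [-2.726, -1.56, -0.001]
contact_force: [-0.9, 0.5, -0.1]
opening: 0.0851
grip_force: 0.0
```

Request:
send_rows(rows=[[8.5, [4, 0.65, 0.5], 0], [8.5, [4, 0.65, 0.5], 0], [8.5, [4, 0.65, 0.5], 0], [8.5, [4, 0.65, 0.5], 0], [8.5, [4, 0.65, 0.5], 0], [8.5, [4, 0.65, 0.5], 0], [8.5, [4, 0.65, 0.5], 0], [8.5, [4, 0.65, 0.5], 0], [8.5, [4, 0.65, 0.5], 0], [8.5, [4, 0.65, 0.5], 0]])

```text
t: 1.85
tool_pos: [0.4751, -0.2753, 0.1806]
tool_rot: [-2.73, -1.552, 0.0]
contact_force: [0.3, -0.1, -0.0]
opening: 0.0847
grip_force: 0.0
```

Request:
send_rows(rows=[[8.5, [4, 0.65, 0.5], 0], [8.5, [4, 0.65, 0.5], 0], [8.5, [4, 0.65, 0.5], 0], [8.5, [4, 0.65, 0.5], 0], [8.5, [2, 0.3, 0], 0], [8.5, [0, 0, 0], 0], [8.5, [0, 0, 0], 0]])

```text
t: 2.72
tool_pos: [0.5911, -0.1377, 0.1614]
tool_rot: [2.731, 1.551, -0.001]
contact_force: [0.6, -0.1, -0.5]
opening: 0.0852
grip_force: 0.0
```

```bash
python3 - <<'E'
from h import *
d=shot("wrist");save(d,"pics/w1.png");w=pts(d);f=d["frame"].max(-1);z=w[...,2]
m=(f<60)&(z>.085)&(z<.12)&(np.hypot(w[...,0]-.594,w[...,1]+.136)<.035)
p=w[m][:,:2].astype(np.float32);print(len(p),cv2.minAreaRect(p) if len(p)>5 else 0)
v=np.linalg.svd(p-p.mean(0),full_matrices=False)[2][0];print(np.degrees(np.arctan2(v[1],v[0])),np.median(w[m][:,2]))
go([.5945,-.1355,.08],59)
E
```

```text
779 ((0.5955805778503418, -0.1312178522348404), (0.058455005288124084, 0.0109092490747571), 58.97526931762695)
-121.40048 0.10231221199131404
t 2.775 pos [ 0.5911 -0.1379  0.1615] yaw 59.17 turn 0.2 then shift cm [0.39 0.17 8.15] F [ 0.3 -0.2 -1. ]
```

View pics/w1.png

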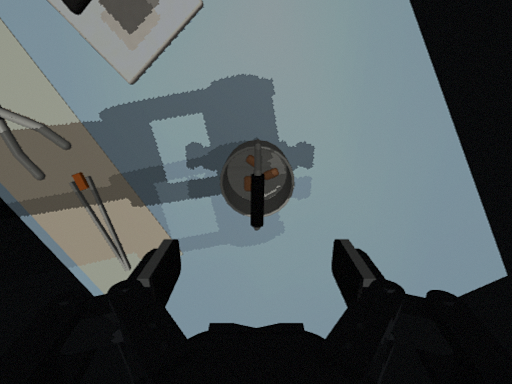

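The wrist view shows the bar at (257,200), centred between the fingers (mid column about 257) and aligned with the grasp. I'm descending now.

Request:
send_rows(rows=[[8.5, [0.2, 0.1, 1.6], 0], [8.5, [0.2, 0, 1.6], 0], [8.5, [0, 0, 1.6], 0], [8.5, [0, 0, 1.6], 0], [8.5, [0, 0, 1.6], 0], [8.5, [0, 0, 0], 0]])

```text
t: 3.52
tool_pos: [0.5932, -0.1334, 0.079]
tool_rot: [-2.728, -1.551, 0.004]
contact_force: [-1.1, -0.4, -0.3]
opening: 0.085
grip_force: 0.0
```

Request:
send_rows(rows=[[0.5, [0, 0, 0], 0], [0.5, [0, 0, 0], 0], [0.5, [0, 0, 0], 0], [0.5, [0, 0, 0], 0], [0.5, [0, 0, 0], 0], [0.5, [0, 0, 0], 0], [0.5, [0, 0, 0], 0], [0.5, [0, 0, 0], 0]], newtons=60)

```text
t: 4.53
tool_pos: [0.5947, -0.134, 0.0818]
tool_rot: [2.731, 1.553, 0.0]
contact_force: [-2.6, 0.3, 5.1]
opening: 0.0087
grip_force: 58.6
```

Request:
send_rows(rows=[[0.5, [0, 0, -1], 0], [0.5, [0, 0, -2], 0], [0.5, [0, 0, -2], 0], [0.5, [0, 0, -2], 0], [0.5, [0, 0, -2], 0], [0.5, [0, 0, -1], 0], [0.5, [0, 0, 0], 0]])

```text
t: 5.4
tool_pos: [0.595, -0.1341, 0.1826]
tool_rot: [2.73, 1.552, 0.002]
contact_force: [-0.0, -0.5, -2.5]
opening: 0.0088
grip_force: 58.7
```

```bash
python3 - <<'E'
from h import *
print(ctrl.get_obs()["opening"],ctrl.get_obs()["grip_force"])
d=shot("scene");save(d,"pics/s2.png")
go([.5408,.2346,.19]);go([.5408,.2346,.151])
E
```

```text
0.008751435037715707 58.71375918388367
t 5.45 pos [ 0.5944 -0.1338  0.1813] yaw 59.24 turn 0 then shift cm [ 28.92 -23.45  -0.87] F [-0.4  0.2 -3.3]
t 5.45 pos [ 0.5944 -0.1338  0.1813] yaw 59.24 turn 0 then shift cm [ 28.92 -23.45   3.03] F [-0.4  0.2 -3.3]
```

View pics/s2.png

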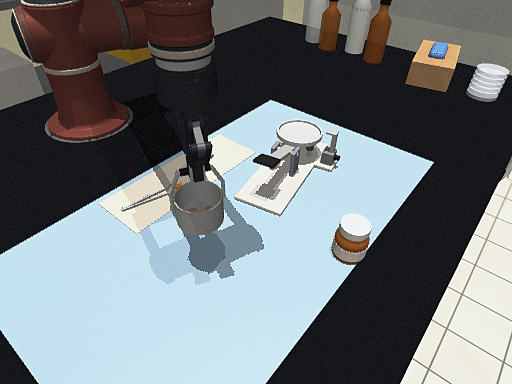

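The pot hangs upright from the gripper at (197,207), clear of the bench. I'm raising it and moving over the stage.

Request:
send_rows(rows=[[0.5, [0, 0, -2], 0], [0.5, [0, 0, -2], 0], [0.5, [1.5, -1.2, 0], 0], [0.5, [3, -2.4, 0], 0], [0.5, [3, -2.4, 0], 0], [0.5, [3, -2.4, 0], 0], [0.5, [3, -2.4, 0], 0], [0.5, [3, -2.4, 0], 0], [0.5, [3, -2.4, 0], 0], [0.5, [3, -2.4, 0], 0]])

```text
t: 6.7
tool_pos: [0.5537, 0.1538, 0.2211]
tool_rot: [-2.73, -1.553, 0.0]
contact_force: [0.7, -0.4, -3.2]
opening: 0.0088
grip_force: 58.7
```

Request:
send_rows(rows=[[0.5, [3, -2.4, 0], 0], [0.5, [2, -1.6, 0], 0], [0.5, [1, -0.8, 0], 0], [0.5, [0, 0, 0], 0], [0.5, [0, 0, 0], 0], [0.5, [0, 0, 0], 0]])

```text
t: 7.45
tool_pos: [0.5445, 0.2268, 0.2213]
tool_rot: [2.732, 1.551, -0.0]
contact_force: [-0.7, -0.0, -2.8]
opening: 0.0089
grip_force: 58.7
```

```bash
python3 - <<'E'
from h import *
go([.5408,.2346,.152])
for n in("top","scene"):
    w=pts(shot(n));x,y,z=w[...,0],w[...,1],w[...,2]
    r=np.hypot(x-.5408,y-.2346)
    p=w[(r<.065)&(z>.1)&(z<.185)]
    print(n,len(p),np.percentile(p[:,2],[0,2,5,50]) if len(p) else 0)
    q=w[(r<.07)&(z>.135)&(z<.17)] ;print(len(q),q.min(0),q.max(0),cv2.minEnclosingCircle(q[:,:2].astype(np.float32)))
E
```

```text
t 7.45 pos [0.5445 0.2268 0.2213] yaw 59.17 turn 0 then shift cm [ 0.48 -0.72  6.93] F [-0.7 -0.  -2.8]
top 1465 [0.13774588 0.14152391 0.14200149 0.14549947]
1254 [0.50602331 0.18756501 0.13774588] [0.5787349  0.25816671 0.16991757] ((0.5431922078132629, 0.2239648997783661), 0.03735056892037392)
scene 1031 [0.13818544 0.14073702 0.14296856 0.16731993]
593 [0.50908632 0.18521548 0.13818544] [0.58252793 0.26261228 0.1699579 ] ((0.544695258140564, 0.2239551842212677), 0.0397535003721714)
```

Request:
send_rows(rows=[[0.5, [0.35, -0.4, 0], 0], [0.5, [0.35, -0.4, 1], 0], [0.5, [0, 0, 1.5], 0], [0.5, [0, 0, 1.5], 0], [0.5, [0, 0, 1], 0], [0.5, [0, 0, 0.8], 0], [0.5, [0, 0, 0.5], 0], [0.5, [0, 0, 0.4], 0], [0.5, [0, 0, 0], 0], [0.5, [0, 0, 0], 0]])

```text
t: 8.8
tool_pos: [0.5413, 0.2378, 0.1548]
tool_rot: [2.731, 1.553, 0.001]
contact_force: [-0.3, 0.3, -2.2]
opening: 0.009
grip_force: 58.6
```

Request:
send_rows(rows=[[0.5, [0, 0, 0.2], 0], [0.5, [0, 0, 0.2], 0], [0.5, [0, 0, 0.1], 0], [0.5, [0, 0, 0], 0]])

```text
t: 9.3
tool_pos: [0.5409, 0.2377, 0.1491]
tool_rot: [-2.731, -1.553, 0.0]
contact_force: [-0.7, 0.9, -2.8]
opening: 0.0092
grip_force: 58.6
```

```bash
python3 - <<'E'
from h import *
go([.5408,.2346,.147])
d=shot("scene");w=pts(d);save({"frame":cv2.resize(d["frame"][60:220,180:400],None,fx=3,fy=3)},"pics/s3.png")
x,y,z=w[...,0],w[...,1],w[...,2]; r=np.hypot(x-.5408,y-.2346)
q=w[(r<.046)&(z>.085)&(z<.12)];print(len(q),cv2.minEnclosingCircle(q[:,:2].astype(np.float32)),np.percentile(q[:,2],[90,97]))
E
```

```text
t 9.3 pos [0.5409 0.2377 0.1491] yaw 59.24 turn 0 then shift cm [-0.27  0.15  0.21] F [-0.7  0.9 -2.8]
774 ((0.540996789932251, 0.2359064221382141), 0.042873550206422806) [0.11409179 0.11557215]
```

View pics/s3.png

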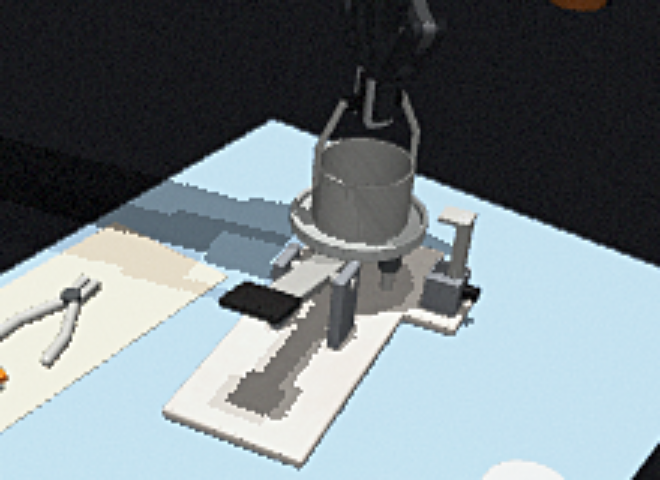

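The pot is centred inside the stage rim (pot at (363,190), rim around (360,225)), 1–2 mm above the floor. I'm lowering in small steps until it touches.

Request:
send_rows(rows=[[0.5, [0, 0, 0.1], 0], [0.5, [0, 0, 0.1], 0], [0.5, [0, 0, 0], 0], [0.5, [0, 0, 0], 0]])

```text
t: 9.85
tool_pos: [0.5412, 0.2379, 0.148]
tool_rot: [-2.731, -1.553, -0.001]
contact_force: [-2.1, -0.0, 1.3]
opening: 0.0091
grip_force: 59.1
```

Request:
send_rows(rows=[[0.5, [0, 0, 0.1], 0], [0.5, [0, 0, 0], 0], [0.5, [0, 0, 0], 0]])

```text
t: 10.22
tool_pos: [0.5414, 0.2381, 0.1479]
tool_rot: [-2.731, -1.553, -0.002]
contact_force: [-4.0, 0.1, 6.9]
opening: 0.0088
grip_force: 59.6
```

Request:
send_rows(rows=[[2, [0, 0, 0], 0], [3, [0, 0, 0], 0], [4, [0, 0, 0], 0], [5, [0, 0, 0], 0], [5, [0, 0, 0], 0], [5, [0, 0, 0], 0], [5, [0, 0, 0], 0]], newtons=20)

```text
t: 11.1
tool_pos: [0.541, 0.2378, 0.1463]
tool_rot: [2.731, 1.553, 0.0]
contact_force: [-0.3, 0.3, 0.6]
opening: 0.0506
grip_force: 0.0
```

Request:
send_rows(rows=[[5, [0, 0, -0.5], 0], [5, [0, 0, -1], 0], [5, [0, 0, -1.5], 0], [5, [0, 0, -2], 0], [5, [0, 0, -2], 0], [5, [0, 0, -2], 0], [5, [0, 0, -1], 0], [5, [0, 0, 0], 0]])

```text
t: 12.1
tool_pos: [0.5415, 0.2379, 0.2476]
tool_rot: [2.731, 1.553, 0.003]
contact_force: [-0.9, -0.5, 0.6]
opening: 0.0497
grip_force: 0.0
```

```bash
python3 - <<'E'
from h import *
go([.5743,.0639,.13]); go([.5743,.0639,.13],11)
d=shot("scene");save({"frame":cv2.resize(d["frame"][60:220,180:400],None,fx=3,fy=3)},"pics/s4.png")
E
```

```text
t 12.1 pos [0.5415 0.2379 0.2476] yaw 59.24 turn 0 then shift cm [-13.29  11.7   11.75] F [-0.9 -0.5  0.6]
t 12.1 pos [0.5415 0.2379 0.2476] yaw 59.24 turn 48.2 then shift cm [-0.12 17.71 11.75] F [-0.9 -0.5  0.6]
```

View pics/s4.png

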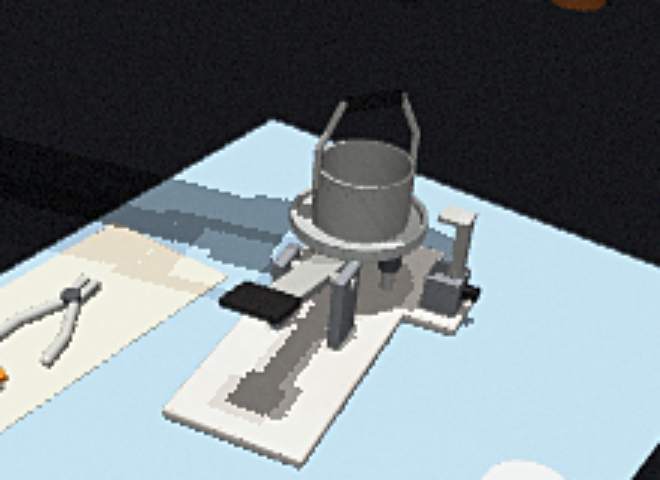

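The pot stands upright and free in the stage (pot at (363,190), bar at (375,100)). Next I move to the pad with the fingers closed.

Request:
send_rows(rows=[[0, [0, 0, 0], 9.6], [0, [0, 0, 0], 9.6], [0, [0, 0, 0], 9.6], [0, [0, 0, 0], 9.6], [0, [0, 0, 0], 9.6], [0, [0, 3, 0], 0], [0, [0, 3, 0], 0], [0, [0, 3, 0], 0], [0, [0, 3, 0], 0], [0, [0, 3, 0], 0]])

```text
t: 13.4
tool_pos: [0.5697, 0.0896, 0.2447]
tool_rot: [-3.126, -0.308, 0.004]
contact_force: [-0.1, -0.1, -0.4]
opening: -0.0
grip_force: 0.0
```

Request:
send_rows(rows=[[0, [0, 2.7, 0], 0], [0, [0, 0, 3], 0], [0, [0, 0, 3], 0], [0, [0, 0, 3], 0], [0, [0, 0, 2], 0], [0, [0, 0, 0], 0], [0, [0, 0, 0], 0], [0, [0, 0, 0], 0]])

```text
t: 14.4
tool_pos: [0.5766, 0.0642, 0.1381]
tool_rot: [3.126, 0.308, 0.005]
contact_force: [0.6, -0.3, 0.3]
opening: -0.0
grip_force: 0.0
```

```bash
cat > lvl.py <<'E'
from h import *
go([.5743,.0639,.1]); print(ctrl.get_obs()["opening"])
for n in("top","scene"):
    w=np.nanmean([pts(shot(n)) for _ in range(3)],0);x,y,z=w[...,0],w[...,1],w[...,2]
    r=np.hypot(x-.5408,y-.2346)
    rim=z[(r>.0505)&(r<.0525)&(z>.06)&(z<.115)]
    g=z[(abs(x-.6118)<.008)&(abs(y-.250)<.009)&(z>.085)&(z<.1)]
    print(n,"rim",len(rim),np.round(np.percentile(rim,[25,50,75]),4),"gauge",len(g),np.round(np.percentile(g,[25,50,75]),4))
E
python3 lvl.py
```

```text
t 14.4 pos [0.5766 0.0642 0.1381] yaw 11.24 turn 0 then shift cm [-0.24 -0.02  3.81] F [ 0.6 -0.3  0.3]
-2.9134055843789133e-05Traceback (most recent call last):
  File "lvl.py", line 8, in <module>
    print(n,"rim",len(rim),np.round(np.percentile(rim,[25,50,75]),4),"gauge",len(g),np.round(np.percentile(g,[25,50,75]),4))
                                                                                             ~~~~~~~~~~~~~^^^^^^^^^^^^^^
    return _quantile_unchecked(
        a, q, axis, out, overwrite_input, method, keepdims, weights)
    return _ureduce(a,
                    func=_quantile_ureduce_func,
    ...<5 lines>...
                    overwrite_input=overwrite_input,
                    method=method)
    r = func(a, **kwargs)
    result = _quantile(arr,
                       quantiles=q,
    ...<2 lines>...
                       out=out,
                       weights=wgt)
    slices_having_nans = np.isnan(arr[-1, ...])
                                  ~~~^^^^^^^^^
IndexError: index -1 is out of bounds for axis 0 with size 0
```

Request:
send_rows(rows=[[0, [-0.2, 0, 1.5], 0], [0, [0, 0, 1], 0], [0, [0, 0, 0.8], 0], [0, [0, 0, 0.5], 0], [0, [0, 0, 0.5], 0], [0, [0, 0, 0.5], 0], [0, [0, 0, 0.5], 0], [0, [0, 0, 0], 0], [0, [0, 0, 0], 0], [0, [0, 0, 0], 0]])

```text
t: 15.8
tool_pos: [0.5755, 0.0625, 0.0858]
tool_rot: [3.123, 0.308, 0.006]
contact_force: [-0.6, -3.7, 8.8]
opening: 0.0
grip_force: 4.1
```

```bash
sed -i 's/("top","scene")/("scene",)/' lvl.py; cat >> lvl.py <<'E'
a=np.arctan2(y-.2346,x-.5408);mm=(r>.049)&(r<.0545)&(z>.065)&(z<.115)
for lo in range(-180,180,30):
    q=z[mm&(np.degrees(a)>=lo)&(np.degrees(a)<lo+30)]
    if len(q)>5: print(lo,len(q),np.round(np.percentile(q,[50,80,95]),4))
E
python3 lvl.py
```

```text
t 15.8 pos [0.5755 0.0625 0.0858] yaw 11.25 turn 0 then shift cm [-0.08 -0.16 -1.42] F [-0.6 -3.7  8.8]
3.4749987169211035e-05
scene rim 96 [0.0734 0.0779 0.0812] gauge 29 [0.0913 0.0915 0.0921]
-120 32 [0.0778 0.0814 0.0822]
-90 58 [0.0771 0.0812 0.0822]
-60 64 [0.0771 0.0813 0.082 ]
-30 50 [0.0782 0.0817 0.0822]
0 24 [0.0811 0.0816 0.082 ]
30 17 [0.0817 0.0821 0.0829]
60 7 [0.0801 0.0815 0.0817]
```

Request:
send_rows(rows=[[0, [0, 0, 0.3], 0], [0, [0, 0, 0.3], 0], [0, [0, 0, 0.3], 0], [0, [0, 0, 0.3], 0], [0, [0, 0, 0], 0], [0, [0, 0, 0], 0], [0, [0, 0, 0], 0], [0, [0, 0, 0], 0]])

```text
t: 16.95
tool_pos: [0.5761, 0.0616, 0.0744]
tool_rot: [3.122, 0.307, 0.007]
contact_force: [-1.4, -6.7, 9.8]
opening: 0.0001
grip_force: 5.2
```

```bash
python3 lvl.py; python3 -c "
from h import *
d=shot('scene');save({'frame':cv2.resize(d['frame'][80:180,240:360],None,fx=5,fy=5)},'pics/s5.png')"
```

```text
t 16.95 pos [0.5761 0.0616 0.0744] yaw 11.25 turn 0 then shift cm [-0.12 -0.25 -2.56] F [-1.4 -6.7  9.8]
6.116898484408307e-05
scene rim 90 [0.082  0.0876 0.0895] gauge 33 [0.0915 0.0917 0.092 ]
-120 23 [0.0848 0.089  0.0905]
-90 76 [0.0838 0.0887 0.0897]
-60 66 [0.0845 0.0887 0.0898]
-30 48 [0.0853 0.0891 0.0902]
0 24 [0.0885 0.0897 0.0901]
30 21 [0.0892 0.0897 0.0903]
60 6 [0.0894 0.0896 0.0898]
```

View pics/s5.png

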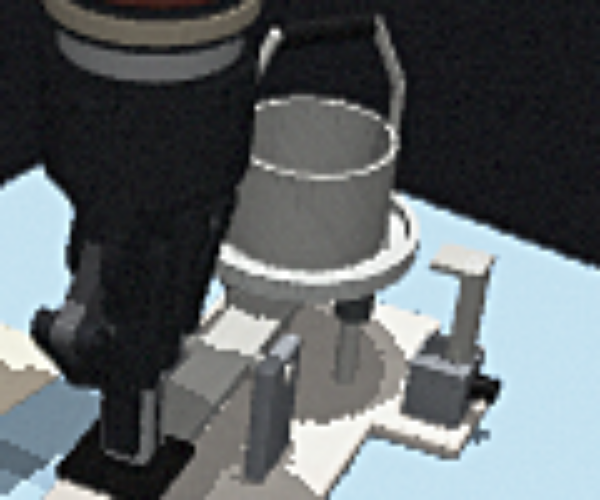

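The rim (around (320,265)) is about 2 mm below the gauge plate at (462,260). The pot is upright, and the closed fingers are on the pad at (130,455). I'm pressing about 3 mm more.

Request:
send_rows(rows=[[0, [0, 0.1, 0.15], 0], [0, [0, 0.1, 0.14], 0], [0, [0, 0, 0], 0], [0, [0, 0, 0], 0], [0, [0, 0, 0], 0], [0, [0, 0, 0], 0]])

```text
t: 17.9
tool_pos: [0.5762, 0.0611, 0.0713]
tool_rot: [3.125, 0.308, 0.007]
contact_force: [-1.5, -1.4, 9.5]
opening: -0.0001
grip_force: 5.2
```

```bash
python3 lvl.py
```

```text
t 17.9 pos [0.5762 0.0611 0.0713] yaw 11.25 turn 0 then shift cm [-0.12 -0.3  -2.87] F [-1.5 -1.4  9.5]
-8.951282596298638e-05
scene rim 89 [0.0839 0.0891 0.0916] gauge 31 [0.0914 0.0918 0.0921]
-120 20 [0.0869 0.0913 0.0923]
-90 79 [0.0854 0.0907 0.0921]
-60 61 [0.0866 0.0912 0.092 ]
-30 45 [0.0874 0.0918 0.0924]
0 25 [0.0911 0.092  0.0923]
30 17 [0.0916 0.0925 0.0927]
```

Request:
send_rows(rows=[[0, [0, 0, 0], 0], [0, [0, 0, 0], 0], [0, [0, 0, 0], 0], [0, [0, 0, 0], 0], [0, [0, 0, 0], 0], [0, [0, 0, 0], 0]])

```text
t: 18.8
tool_pos: [0.5762, 0.0612, 0.0713]
tool_rot: [3.125, 0.308, 0.007]
contact_force: [-1.4, -2.7, 9.3]
opening: -0.0003
grip_force: 5.2
```

```bash
python3 lvl.py; python3 -c "
from h import *
d=shot('scene');save(d,'pics/s6.png')"
```

```text
t 18.8 pos [0.5762 0.0612 0.0713] yaw 11.25 turn 0 then shift cm [-0.12 -0.3  -2.87] F [-1.4 -2.7  9.3]
-0.0002807261928181203
scene rim 96 [0.0844 0.0907 0.0918] gauge 31 [0.0914 0.0915 0.092 ]
-120 22 [0.0866 0.0907 0.0923]
-90 77 [0.0858 0.0908 0.0921]
-60 67 [0.087  0.0913 0.0923]
-30 47 [0.0878 0.0914 0.0919]
0 25 [0.0912 0.0919 0.0924]
30 20 [0.0913 0.0922 0.0924]
60 7 [0.0901 0.0917 0.092 ]
```

View pics/s6.png

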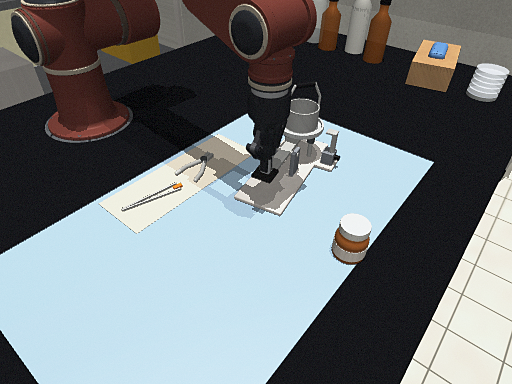

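The pot is upright on the raised stage at (302,118), and the fingers are on the pad at (265,172). The rim is level with the gauge at (333,135), and the forceps, nippers and jar are where they started.

```bash
python3 -c "
from station import ctrl
print(ctrl.finish_job())"
```

```text
the job is handed in; nothing more can be done
None
```

I handed the job in at about 19 s: the pot stands upright and released on the stage, and the gripper is holding the paddle down with the rim level with the gauge top (both measured at about 92 mm).

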